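Crush ice: press the blender lid home, then hold the sprung dial at ice

ROBOT

A 7-joint arm with a two-finger parallel gripper is mounted at the origin on the work surface. World frame = base frame: x ahead of the robot, y to its left, z up, the work surface at z = 0. Lengths are in m, angles in rad, forces in N, time in s.
With the tool pointing down it reaches from about 0.4 to 0.875 m from the base axis. Payload 19.3 kg.
Tool frame: the origin (TCP) lies on the mounting face of the last link; the fingertips stand 173 mm ahead of it and the grasp point (between the pads) lies 155 mm ahead of it; z points along the fingers, y is the line along which they close (so a half turn about z gives the same grasp; the last joint's range is limited). The gripper opens to 85 mm and grips with 20 to 120 N. Pads are 22 mm wide; open, the fingers measure 114 mm over their backs; the gripper's body (76 mm by 85 mm) begins 54 mm behind the grasp point. The pads swing forward as they close: fully open they stand 13 mm farther back than shut.
Start: joints at [-1.322, 0.521, -0.036, 1.599, 0.021, 1.021, -0.113], TCP at [0.196, 0.593, 0.405] pointing down, gripper open.
Joint ranges: [-2.91, 2.91], [-0.3, 2.13], [-1.5, 1.42], [0.17, 2.43], [-1.26, 4.41], [0.16, 1.93], [-2.52, 2.52]. Speed limits (rad/s): [1.89, 1.89, 2.39, 2.39, 3.01, 3.01, 3.01].

INTERFACE

Orientations are given as [roll, pitch, yaw] about the fixed x, y, z axes, in that order (R = Rz(yaw) Ry(pitch) Rx(roll)).
In Python, from workcell import bot, vision gives the robot as it stands.
- The arm moves only by the shell command python3 -m creep 'ROWS' [FORCE]. ROWS is JSON, a list that holds one entry, the list of rows, each a list of 7 numbers: the opening, from -1 (shut) to 1 (fully open), then the shift along the tool's x, y, z in cm, then the turn, a rotation vector about the tool's x, y, z in rad. In form: [[[grip, tx, ty, tz, rx, ry, rz], ...]]. A call has 1 to 12 rows; each row shifts and turns the commanded pose from where the row before left it, along the tool's axes as they then stand; what a row does not reach is not made up. A row lasts 1/8 s, in which the tool goes at most 62.5 mm and 10.7 degrees, less where a joint would pass 70% of its speed; a pose out of reach is approached as far as the arm can. A call with a gripper value outside its range is refused whole. The fingers move at their own pace and stop on an object; FORCE is the grip in N (left out, the last holds). Time passes only in rows, so rows that do not move let the fingers close. It gives the time, the measured TCP pose, the force, the opening and the grip force at its end, in the units of the state.
- bot.observe(): the state, without advancing time (a new reading comes with each control period).
- vision.grab_frame(name): name is "scene" or "top"; returns a dict with "image" (384x512x3 uint8, blue, green, red), "depth" (384x512 float32, m along the optical axis (not along the pixel's ray), 0 where there is no reading), "fovy" (degrees; the focal length in pixels is half the picture's height over the tangent of half this angle, whatever the lens; pixels are square), "cx", "cy" (the principal point, pixels), "cam_to_world" (4x4, takes a point from camera to world coordinates). Camera axes: x right, y down, z forward; pixel columns grow to the right and rows downward; lengths in m; the calibration is good to about 2 mm. A picture is of the moment at which its call begins.
- bot.job_done(): hands the job in; it is judged then, once.
The state is a dict: "clock": time; "qpos": joint angles; "qd": joint speeds; "joint_efforts": joint torques, N m; "position": TCP position; "tool_rot": TCP orientation; "force": force on the tool from outside, world axes, zero at the start; "moment": the same for the moment, N m; "grip_width": finger opening in m; "finger_force": force on a finger pad.
Only numpy, scipy, OpenCV 4.12 (cv2) and the standard library are available. Lean on these libraries where they do the work, as an engineer would, in place of code of your own. Each camera call takes 0.05 s, during which the arm holds its last target. There are 200 camera calls.

TASK

Crush the ice for the next round: first press the blender's lid down until it is fully home on the steel jug, so that no red seal shows, and only then turn the blender's dial clockwise past speed 1 and speed 2 to the ice position at the end of its travel. The ice position is sprung, so hold the dial there with the gripper and finish while still holding it. Do not disturb the glasses, jigger, shaker, bottle, tamper or chalk on the counter.

Things in the scene. Friction and masses are not known exactly. Their poses are not given: they have to be found in the camera images.
- blender: bar blender fixed on the counter, 260 mm deep, 176 mm wide. Origin on the counter under its base; x from its front (control deck) to its back, z up, y to the left for someone facing its front. Black motor housing 108 mm high, x -49 to 109 mm, carries a steel jug on the axis x 30, y 0. In front the deck slopes at 15 degrees, from z 95 at x -42 down to z 64 at x -158 mm.
- jug_rim (a point): centre of the steel jug's mouth at the height of its rim (blender frame x 30, y 0, z 262 mm), same axes as the blender. The jug's rim has a radius of 64 mm; its black handle reaches out to y 109 mm at x 30, z 140 to 247 mm (blender frame)
- seal (a joint): how far the red silicone seal ring in the jug's mouth has been pushed down, m: 0 = as found, standing 7 mm above the rim with the lid lying on it; 0.007 = level with the rim. Its drag is 8 N; it stays where it is left
- lid: loose round black lid, 0.08 to 0.17 kg, 135 mm in diameter, lying on the seal on top of the jug. Origin at the centre of its flange's underside, z up: starts 7 mm above the jug's rim, is home when the flange lies on the rim (origin at jug_rim), where it stops hard. Going down takes 7 to 9 N on its middle; it stays where it was pushed to.
- dial (a joint): dial angle, rad, growing clockwise as seen looking onto the deck. 0 = OFF (red ring mark); clicks and stays near 0.40 (speed 1, one dot) and 0.80 (speed 2, two dots). Beyond that a spring resists with 0.14 to 0.2 N m as far as the end stop at 1.2 (ice, blue snowflake); let go, it springs back to speed 2. Leaving OFF or speed 1 takes 0.05 N m; fast turning adds drag.
- wing: the dial's black finger bar, turning with the dial: 48 mm long (x), 12 mm thick (y), from 8 to 35 mm above its origin (z), on a round hub of 27 mm radius, 8 mm high. Origin on the dial's axis at the deck (blender frame x -100, y 0, z 81 mm). z is the dial's axis, out of the deck, leaning 15 degrees from vertical to the blender's front; x points along the bar to its white pointer end
- wing_grip (a point): the point to grip on the finger bar: on the dial's axis, 30 mm above the wing's origin, 5 mm below the bar's top; same axes as the wing. At OFF the bar's pointer end stands 0.60 rad to the left (blender +y) of straight up the slope, at ice 0.60 rad to the right
- lid_top (a point): centre of the top of the grey filler cap in the middle of the lid, 26 mm above the lid's origin; the cap's flat top is 44 mm in diameter and stands 16 mm above the flange
- tumbler1: bystander: clear glass tumbler, 72 mm in diameter, 95 mm high; origin at the centre of its underside
- tumbler2: bystander: clear glass tumbler, 72 mm in diameter, 95 mm high; origin at the centre of its underside
- jigger: bystander: steel hourglass measure, 46 mm in diameter, 82 mm high; origin at the centre of its underside
- shaker: bystander: steel cocktail shaker, 86 mm in diameter, 184 mm high; origin at the centre of its underside
- syrup: bystander: amber glass bottle, 66 mm in diameter, 190 mm high; origin at the centre of its underside
- tamper: bystander: the blender's black and grey tamper rod lying on the counter, 206 mm long, 25 mm thick; origin below its middle, x along the rod
- chalk: bystander: blue cube of cue chalk, 22 mm; origin at the centre of its underside
There are look-alikes about, which are no part of the job. What is meant by the lid is not blue, orange or turquoise, and is the smaller of those in its own colour.

How it is judged:
By the outcome, as a careful person would: the job done as asked, in the order asked, and still so for the second after the job is handed in, while the arm keeps its last pose, push and grip.
It also fails if it takes over 45 s, if anything falls off the work surface, if the arm or the gripper's body presses on something with over 40 N, if the wrist force passes 120 N, or if a joint passes its speed limit or range.

## Working session

There is one attempt and no reset: what is moved stays moved. The work goes in short steps, Python scripts to look and compute and a shell command to move; the robot and the scene stay as the last step left them, time stands still between calls to the robot, and variables do not carry over. Pictures are saved under pics/ and viewed, at most 10 in all, crops included, and the job is handed in when it is done.

```bash
ls; mkdir -p pics; python3 - <<'E'
from workcell import bot, vision
import cv2, numpy as np
s=bot.observe(); print({k:np.round(v,3).tolist() for k,v in s.items()})
for n in("scene","top"):
    f=vision.grab_frame(n); np.savez(f'{n}0.npz',**f); cv2.imwrite(f'pics/{n}0.png',f["image"])
    print(n,f["fovy"],f["cx"],f["cy"],np.round(f["cam_to_world"],3).tolist())
E
```

```text
pics
{'clock': 0.0, 'qpos': [-1.322, 0.522, -0.036, 1.6, 0.021, 1.021, -0.113], 'qd': [-0.0, -0.0, -0.001, 0.001, -0.001, 0.0, 0.001], 'joint_efforts': [0.0, -92.712, 1.98, -36.991, 0.018, 0.008, 0.0], 'position': [0.196, 0.593, 0.404], 'tool_rot': [-3.14, 0.0, 2.823], 'force': [0.563, -0.275, -1.115], 'moment': [0.01, -0.038, 0.047], 'finger_force': 0.0, 'grip_width': 0.085}
scene 45.24923675133397 255.55446306792268 190.31282522731536 [[0.274, 0.728, -0.628, 1.407], [0.962, -0.214, 0.171, -0.277], [-0.009, -0.651, -0.759, 1.339], [0.0, 0.0, 0.0, 1.0]]
top 51.59613510444813 250.71022979373973 196.5357038837364 [[0.018, -0.999, 0.036, 0.39], [-1.0, -0.018, 0.002, -0.027], [-0.001, -0.036, -0.999, 1.731], [0.0, 0.0, 0.0, 1.0]]
```

View pics/scene0.png

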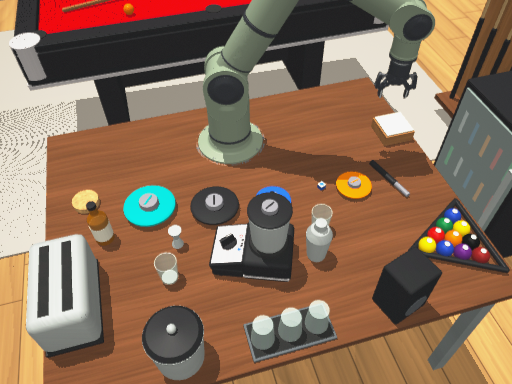

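View pics/top0.png

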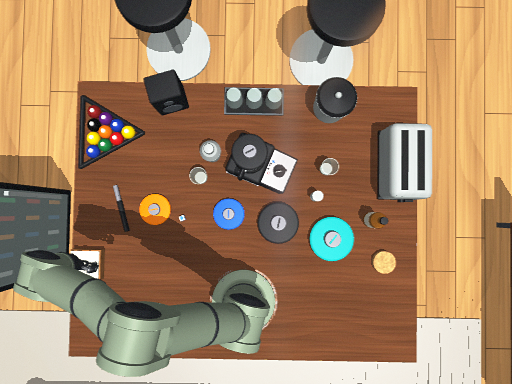

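Candidates for the lid: scene (269,208) / top (250,152), a black lid on the jug. Others: scene (215,205) / top (278,222) black on the counter, (149,206) turquoise, (273,195) blue, (354,185) orange, and (173,330) a black bucket lid. The lid on the jug looks right, since it is the smaller black one. I'll check that in a close crop.

```bash
cat > h.py <<'E'
import numpy as np, cv2
def load(n): return dict(np.load(n+'.npz'))
def ray(f,u,v):
    F=f["image"].shape[0]/2/np.tan(np.radians(f["fovy"])/2)
    T=f["cam_to_world"]; d=T[:3,:3]@np.array([(u-f["cx"])/F,(v-f["cy"])/F,1]); return T[:3,3],d
def plane(f,u,v,z): o,d=ray(f,u,v); return o+d*(z-o[2])/d[2]
def tri(f,p,g,q):
    (a,d),(b,e)=ray(f,*p),ray(g,*q); s=np.linalg.lstsq(np.c_[d,-e],b-a,rcond=None)[0]
    P,Q=a+d*s[0],b+e*s[1]; return (P+Q)/2,np.linalg.norm(P-Q)
def dep(f,u,v):
    o,d=ray(f,u,v); return o+d*float(f["depth"][int(round(v)),int(round(u))])
def proj(f,P):
    F=f["image"].shape[0]/2/np.tan(np.radians(f["fovy"])/2); T=f["cam_to_world"]
    c=T[:3,:3].T@(np.array(P)-T[:3,3]); return c[0]/c[2]*F+f["cx"],c[1]/c[2]*F+f["cy"]
E
python3 - <<'E'
from h import *
s,t=load('scene0'),load('top0')
a=cv2.resize(s["image"][185:285,205:305],(500,500),interpolation=cv2.INTER_CUBIC)[:500,:450]
b=cv2.resize(t["image"][125:200,220:305],None,fx=4,fy=4,interpolation=cv2.INTER_CUBIC)
o=np.zeros((500,800,3),np.uint8); o[:,:450]=a; o[:300,455:795]=b; cv2.imwrite('pics/crop0.png',o)
for n,f,x0,y0,x1,y1 in(('s',s,205,185,305,285),('t',t,220,125,305,200)):
    m=np.zeros(f["depth"].shape,np.uint8); m[y0:y1,x0:x1]=255
    w=((f["image"].min(2)>170)*m).astype(np.uint8)
    c=max(cv2.findContours(w,cv2.RETR_EXTERNAL,cv2.CHAIN_APPROX_NONE)[0],key=cv2.contourArea)
    print(n,'white deck',cv2.boxPoints(cv2.minAreaRect(c)).round(1).tolist(),'\n',cv2.approxPolyDP(c,3,True)[:,0].tolist())
print('depth check jug lid',dep(s,269,208),dep(t,250,152),'counter lid',dep(t,278,222))
E
```

```text
s white deck [[210.60000610351562, 261.8999938964844], [216.89999389648438, 219.60000610351562], [246.5, 224.10000610351562], [240.10000610351562, 266.3999938964844]] 
 [[246, 224], [218, 227], [211, 262], [241, 260]]
t white deck [[260.20001220703125, 181.8000030517578], [274.0, 149.60000610351562], [296.1000061035156, 159.10000610351562], [282.29998779296875, 191.3000030517578]] 
 [[274, 150], [261, 181], [282, 190], [295, 160]]
depth check jug lid [ 0.61950083 -0.02315477  0.2970538 ] [ 0.60218244 -0.01941898  0.29678907] counter lid [ 0.34382598 -0.14163045  0.04888324]
```

View pics/crop0.png

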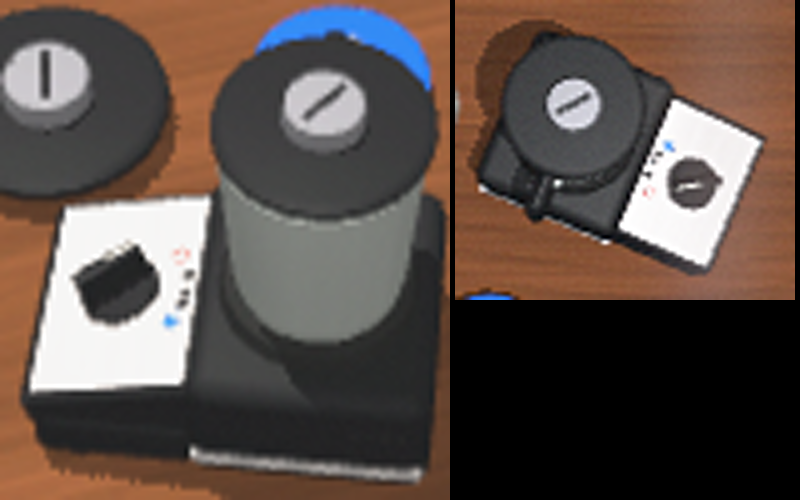

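The crop confirms it: the lid on the jug is black and smaller than the black one on the counter. Its cap centre is near scene (270,206) and top (250,151). The dial is near scene (228,241) and top (280,171), with the blue snowflake on the +x side.

```bash
python3 - <<'E'
from h import *
s,t=load('scene0'),load('top0')
def cap(f,u,v,r=14,th=150):
    U=8;g=cv2.resize(f["image"][v-r:v+r,u-r:u+r].min(2),None,fx=U,fy=U,interpolation=cv2.INTER_LINEAR)
    m=cv2.morphologyEx((g>th).astype(np.uint8),cv2.MORPH_CLOSE,np.ones((25,25)))
    c=max(cv2.findContours(m,0,1)[0],key=cv2.contourArea); e=cv2.fitEllipse(cv2.convexHull(c))
    return np.array([u-r+(e[0][0]+.5)/U-.5,v-r+(e[0][1]+.5)/U-.5]),np.array(e[1])/U
cs,es=cap(s,270,206); ct,et=cap(t,250,151)
P,g=tri(s,cs,t,ct); print('cap',cs,es,ct,et,P,g)
def diam(f,c,d,Z):
    F=192/np.tan(np.radians(f["fovy"])/2); return d*(f["cam_to_world"][2,3]-Z)/F
print('cap diam top',diam(t,ct,et.mean(),P[2]))
def crn(f,p): return cv2.cornerSubPix(cv2.cvtColor(f["image"],6),np.float32(p).reshape(-1,1,2),(3,3),(-1,-1),(3,40,.01))[:,0]
S=crn(s,[(246,224),(241,260),(211,262),(218,227)]);T=crn(t,[(261,181),(274,150),(295,160),(282,190)])
print(S,T)
C=[]
for a,b in zip(S,T):
    p,g=tri(s,a,t,b); C.append(p); print(p.round(4),round(g,4))
C=np.array(C)
back=(C[0]+C[1])/2;fr=(C[2]+C[3])/2;x=back-fr
print('yaw from deck',np.arctan2(x[1],x[0]),np.arctan2(*(C[0]-C[1])[[1,0]])-np.pi/2,np.arctan2(*(C[3]-C[2])[[1,0]])-np.pi/2, 'slope',np.degrees(np.arctan2(x[2],np.hypot(*x[:2]))),'len',np.linalg.norm(x),'wid',np.linalg.norm(C[0]-C[1]),np.linalg.norm(C[3]-C[2]))
d=C.mean(0);x=P-d;print('deck centre',d,'yaw to cap',np.arctan2(x[1],x[0]),np.hypot(*x[:2]))
for n,f,c in(('s',s,(228,241)),('t',t,(281,171))):
    u,v=c; g=f["image"][v-14:v+14,u-14:u+14].min(2); 
    w=(g<110).astype(np.uint8); k,l,st,ce=cv2.connectedComponentsWithStats(w); 
    i=l[14,14];print(n,'dark blob',st[i],ce[i]+np.array(c)-14)
E
```

```text
cap [269.30408287 205.39375305] [12.55560112 16.00685692] [249.21685791 150.623806  ] [12.57484722 12.99016666] [ 0.60748968 -0.01744294  0.29278305] 0.002033777599607696
cap diam top 0.046268402247882895
[[246.90573 224.0925 ]
 [240.70508 261.44916]
 [210.44135 262.78006]
 [217.87059 226.04333]] [[260.24564 181.68376]
 [274.38126 149.36299]
 [296.14148 160.09392]
 [281.8136  191.32803]]
[ 0.5099 -0.0636  0.092 ] 0.0017
[ 0.6451 -0.1203  0.0916] 0.0023
[ 0.6058 -0.2129  0.0645] 0.0002
[ 0.4726 -0.156   0.0675] 0.0033
yaw from deck 1.1785073696482926 1.1740382498914488 1.1672865753221222 slope 14.465849508821794 len 0.10336763027873604 wid 0.14663112322525618 0.14487716855196867
deck centre [ 0.55833836 -0.13818991  0.0788699 ] yaw to cap 1.1842182102032188 0.13036748610802437
s dark blob [  6   7  17  16 178] [228.16853933 241.91573034]
t dark blob [  0   0  28  28 563] [279.57726465 169.98579041]
```

The measured cap height of 293 mm matches the expected 295. The deck slope of 14.5°, the 130 mm from dial to cap and the 46 mm cap diameter also fit. Next I raise the arm with the gripper shut, turn it to the yaw I'll need for the dial, and move over the lid.

```bash
python3 -m creep '[[[-1,0,0,-1.3,0,0,0.15],[-1,0,0,-1.3,0,0,0.15],[-1,0,0,-1.3,0,0,0.15],[-1,0,0,-1.3,0,0,0.15],[-1,0,0,-1.3,0,0,0.15],[-1,0,0,-1.3,0,0,0.15],[-1,0,0,-1.3,0,0,0.15],[-1,-4,1.65,0,0,0,0],[-1,-4,1.65,0,0,0,0],[-1,-4,1.65,0,0,0,0],[-1,-4,1.65,0,0,0,0],[-1,-4,1.65,0,0,0,0]]]' 30
python3 -m creep '[[[-1,-4,1.65,0,0,0,0],[-1,-4,1.65,0,0,0,0],[-1,-4,1.65,0,0,0,0],[-1,-4,1.65,0,0,0,0],[-1,-4,1.65,0,0,0,0],[-1,-4,1.65,0,0,0,0],[-1,-4,1.65,0,0,0,0],[-1,-4,1.65,0,0,0,0],[-1,-4,1.65,0,0,0,0],[-1,-4,1.65,0,0,0,0],[-1,0,0,0,0,0,0],[-1,0,0,0,0,0,0]]]'
cat > err.py <<'E'
import sys,numpy as np
from workcell import bot
from scipy.spatial.transform import Rotation as R
s=bot.observe(); p=np.array(s["position"]); r=R.from_euler('xyz',s["tool_rot"])
tgt=np.array([float(a) for a in sys.argv[1:4]])  # wanted TCP
print('clk',s["clock"],'pos',p.round(4),'rpy',np.round(s["tool_rot"],3),'q',np.round(s["qpos"],2),'F',np.round(s["force"],1),'grip',s["grip_width"],s["finger_force"])
print('shift cm (tool)',(r.inv().apply(tgt-p)*100).round(2))
if len(sys.argv)>4:
    w=R.from_euler('xyz',[float(a) for a in sys.argv[4:7]]); print('rotvec tool',(r.inv()*w).as_rotvec().round(3))
E
python3 err.py 0.6075 -0.0174 0.496
```

```text
clock: 1.6
position: [0.3174, 0.4128, 0.4955]
tool_rot: [-3.141, 0.0, 1.773]
force: [0.3, -0.7, -0.8]
grip_width: 0.0003
finger_force: 0.0
clock: 3.1
position: [0.5586, 0.0557, 0.4954]
tool_rot: [-3.141, -0.0, 1.773]
force: [-0.1, 0.2, -0.6]
grip_width: -0.0001
finger_force: 0.0
clk 3.1 pos [0.5586 0.0557 0.4954] rpy [-3.141 -0.     1.773] q [-0.57  0.36  0.49  1.67 -0.19  1.15  0.18] F [-0.1  0.2 -0.6] grip -9.46697052232809e-05 0.0
shift cm (tool) [-8.14  3.33 -0.07]
```

```bash
python3 -m creep '[[[-1,-2.7,1.1,0,0,0,0],[-1,-2.7,1.1,0,0,0,0],[-1,-2.7,1.1,0,0,0,0],[-1,0,0,1,0,0,0],[-1,0,0,1,0,0,0],[-1,0,0,0,0,0,0],[-1,0,0,0,0,0,0]]]'
python3 err.py 0.6075 -0.0174 0.466
python3 - <<'E'
from h import *
from workcell import vision
fs=[vision.grab_frame(n) for n in("scene","top")]
a=cv2.resize(fs[0]["image"][150:250,220:320],(400,400),interpolation=2);b=cv2.resize(fs[1]["image"][110:210,210:310],(400,400),interpolation=2)
cv2.imwrite('pics/press.png',np.hstack([a,b]))
E
```

```text
clock: 3.98
position: [0.6072, -0.0167, 0.476]
tool_rot: [3.141, -0.0, 1.774]
force: [0.3, 0.5, 0.4]
grip_width: 0.0002
finger_force: 0.0
clk 3.975 pos [ 0.6072 -0.0167  0.476 ] rpy [ 3.141 -0.     1.774] q [-0.41  0.47  0.5   1.58 -0.24  1.15  0.35] F [0.3 0.5 0.4] grip 0.00015567696143239265 0.0
shift cm (tool) [-0.08  0.02  1.  ]
```

View pics/press.png

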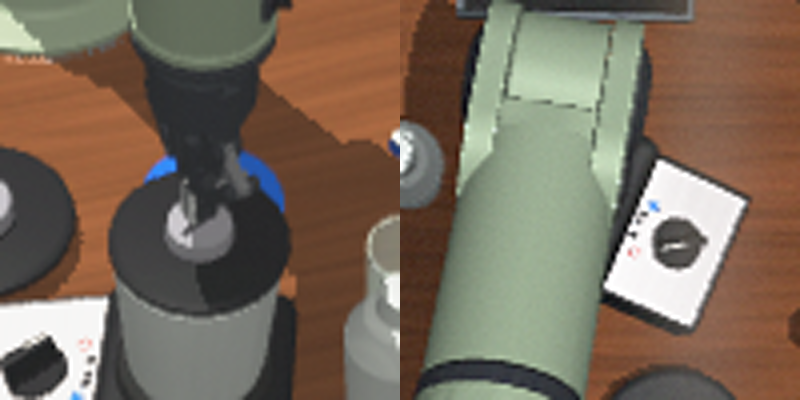

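The closed fingertips, at scene crop (200,225), stand over the middle of the cap. The dial is still at OFF. I'll press in small steps.

```bash
python3 -m creep '[[[-1,-0.1,0,0.1,0,0,0],[-1,0,0,0.1,0,0,0],[-1,0,0,0.1,0,0,0],[-1,0,0,0.1,0,0,0],[-1,0,0,0.1,0,0,0],[-1,0,0,0.1,0,0,0],[-1,0,0,0.1,0,0,0],[-1,0,0,0,0,0,0]]]'
python3 -m creep '[[[-1,0,0,0.1,0,0,0],[-1,0,0,0.1,0,0,0],[-1,0,0,0.1,0,0,0],[-1,0,0,0,0,0,0]]]'
```

```text
clock: 5.08
position: [0.6075, -0.0184, 0.4687]
tool_rot: [-3.142, 0.0, 1.773]
force: [0.2, -1.3, -0.5]
grip_width: 0.0002
finger_force: 0.0
clock: 5.58
position: [0.6075, -0.0184, 0.466]
tool_rot: [3.141, 0.0, 1.773]
force: [-1.3, -0.6, 5.0]
grip_width: -0.0001
finger_force: 2.3
```

```bash
python3 -m creep '[[[-1,0,0,0.1,0,0,0],[-1,0,0,0.1,0,0,0],[-1,0,0,0,0,0,0]]]'
```

```text
clock: 5.95
position: [0.6075, -0.0184, 0.4639]
tool_rot: [3.141, -0.0, 1.773]
force: [-1.5, 1.2, 4.0]
grip_width: 0.0
finger_force: 2.3
```

```bash
python3 -m creep '[[[-1,0,0,0.1,0,0,0],[-1,0,0,0.1,0,0,0],[-1,0,0,0,0,0,0]]]'; python3 -m creep '[[[-1,0,0,0.1,0,0,0],[-1,0,0,0,0,0,0]]]';python3 -m creep '[[[-1,0,0,0.1,0,0,0],[-1,0,0,0,0,0,0]]]'
```

```text
clock: 6.32
position: [0.6075, -0.0184, 0.4619]
tool_rot: [3.141, -0.0, 1.773]
force: [-1.3, 0.1, 4.6]
grip_width: -0.0004
finger_force: 2.3
clock: 6.58
position: [0.6075, -0.0185, 0.4617]
tool_rot: [3.141, -0.0, 1.773]
force: [-6.9, 1.4, 16.4]
grip_width: -0.0002
finger_force: 8.4
clock: 6.82
position: [0.6074, -0.0185, 0.4616]
tool_rot: [3.14, -0.001, 1.773]
force: [-11.3, 1.5, 28.5]
grip_width: -0.0001
finger_force: 14.7
```

The hard stop came at TCP z 0.4617, against 0.461 expected, so the lid is home. Next I lift off, check for red, and work out the dial pose.

```bash
python3 -m creep '[[[-1,0,0,-0.3,0,0,0],[-1,0,0,-1,0,0,0],[-1,0,0,-2,0,0,0],[-1,0,0,-2,0,0,0],[-1,0,0,0,0,0,0]]]'
cat > dial.py <<'E'
import numpy as np,sys
from scipy.spatial.transform import Rotation as R
yaw=1.178; xb=np.array([np.cos(yaw),np.sin(yaw),0]); yb=np.array([-xb[1],xb[0],0]); k=np.array([0,0,1.])
o=np.array([0.5580,-0.1378,0.081]); c,s=np.cos(np.radians(15)),np.sin(np.radians(15))
a=-s*xb+c*k; u=c*xb+s*k
def pose(out,ang): 
    x=np.cos(ang)*u+np.sin(ang)*yb; z=-a
    return o+a*(0.03+0.155+out), R.from_matrix(np.c_[x,np.cross(z,x),z]).as_euler('xyz')
if __name__=='__main__':
    p,e=pose(float(sys.argv[1]),float(sys.argv[2])); print(*p.round(4),*e.round(4))
E
python3 dial.py 0.2 0.6; python3 err.py $(python3 dial.py 0.2 0.6)
python3 - <<'E'
from h import *
from workcell import vision
f=vision.grab_frame("scene"); im=f["image"].astype(int)
a=cv2.resize(f["image"][180:290,200:310],(600,600),interpolation=2);cv2.imwrite('pics/home.png',a)
for n,g in(('before',load('scene0')["image"].astype(int)),('after',im)):
    r=g[190:262,245:295]; print(n,'red px',((r[...,2]>r[...,1]+50)&(r[...,2]>r[...,0]+50)).sum())
E
```

```text
clock: 7.45
position: [0.6077, -0.0185, 0.5141]
tool_rot: [3.139, 0.0, 1.773]
force: [0.4, 0.8, 1.0]
grip_width: 0.0001
finger_force: 0.0
0.5199 -0.2299 0.4529 2.9914 -0.2153 1.7943
clk 7.45 pos [ 0.6077 -0.0185  0.5141] rpy [3.139 0.    1.773] q [-0.41  0.44  0.51  1.52 -0.22  1.23  0.33] F [0.4 0.8 1. ] grip 8.333198077026118e-05 0.0
shift cm (tool) [-18.94 -12.85   6.1 ]
rotvec tool [-0.145  0.217 -0.005]
before red px 310
after red px 191
```

View pics/home.png

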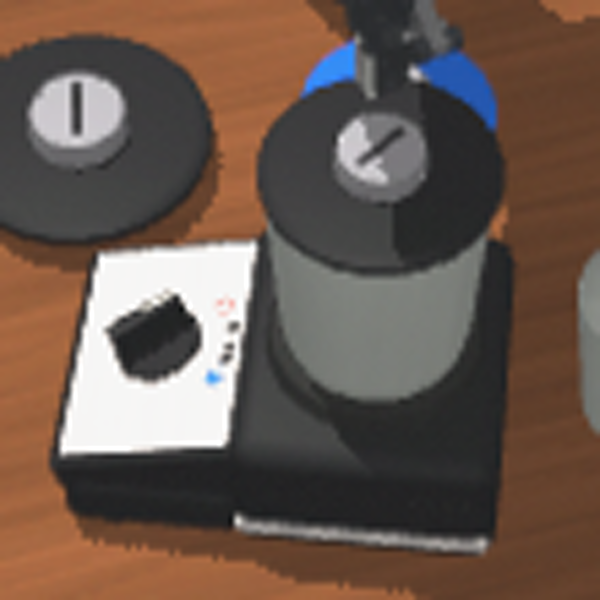

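No red is visible between lid and jug in the crop; the "red" pixels counted are wood. The dial is at OFF, pointing at the red ring at crop (225,305). I'll confirm the lid drop numerically and go to the dial's pre-grasp.

```bash
python3 -m creep '[[[0.2,-3.15,-2.15,0,0,0,0],[0.2,-3.15,-2.15,0,0,0,0],[0.2,-3.15,-2.15,1.5,0,0,0],[0.2,-3.15,-2.15,1.5,0,0,0],[0.2,-3.15,-2.15,1.5,0,0,0],[0.2,-3.15,-2.15,1.5,0,0,0],[0.2,0,0,0,-0.0725,0.1085,0],[0.2,0,0,0,-0.0725,0.1085,0],[0.2,0,0,0,0,0,0],[0.2,0,0,0,0,0,0]]]' 80
python3 err.py $(python3 dial.py 0.05 0.6)
python3 - <<'E'
from h import *
from workcell import vision
t=vision.grab_frame("top");s=vision.grab_frame("scene"); np.savez('top1.npz',**t);np.savez('scene1.npz',**s)
for n in('0','1'):
    s=load('scene'+n); z=[dep(s,u,v)[2] for u in range(262,278,2) for v in range(216,224,2)]; print(n,'flange z',np.median(z))
E
```

```text
clock: 8.75
position: [0.519, -0.2293, 0.4523]
tool_rot: [2.997, -0.214, 1.788]
force: [-0.4, 0.0, 0.2]
grip_width: 0.0514
finger_force: 0.0
clk 8.75 pos [ 0.519  -0.2293  0.4523] rpy [ 2.997 -0.214  1.788] q [ 0.07  0.42  0.44  1.72 -0.48  1.12  0.91] F [-0.4  0.   0.2] grip 0.051395263429702714 0.0
shift cm (tool) [-0.03  0.14 14.94]
rotvec tool [-0.004  0.002 -0.006]
0 flange z 0.27984423203220987
1 flange z 0.27149405907456037
```

The lid flange is lower by about 7 mm, as it should be. Descending along the dial axis.

```bash
python3 -m creep '[[[0.2,0,0,2.5,0,0,0],[0.2,0,0.04,2.5,0,0,0],[0.2,0,0.1,2.5,0,0,0],[0.2,0,0,2.5,0,0,0],[0.2,0,0,2.5,0,0,0],[0.2,0,0,2.4,0,0,0],[0.2,0,0,0,0,0,0],[0.2,0,0,0,0,0,0]]]'
python3 err.py $(python3 dial.py 0.0 0.6)
python3 - <<'E'
from h import *
from workcell import vision
fs=[vision.grab_frame(n) for n in("scene","top")]
a=cv2.resize(fs[0]["image"][190:270,190:270],(400,400),interpolation=2);b=cv2.resize(fs[1]["image"][130:210,240:320],(400,400),interpolation=2)
cv2.imwrite('pics/pre.png',np.hstack([a,b]))
E
```

```text
clock: 9.85
position: [0.5351, -0.1936, 0.3097]
tool_rot: [2.994, -0.215, 1.789]
force: [0.2, 0.8, 0.8]
grip_width: 0.0511
finger_force: 0.0
clk 9.85 pos [ 0.5351 -0.1936  0.3097] rpy [ 2.994 -0.215  1.789] q [ 0.07  0.59  0.34  1.85 -0.63  0.82  1.02] F [0.2 0.8 0.8] grip 0.051143015439177986 0.0
shift cm (tool) [-0.06 -0.06  5.16]
rotvec tool [-0.002  0.001 -0.005]
```

View pics/pre.png

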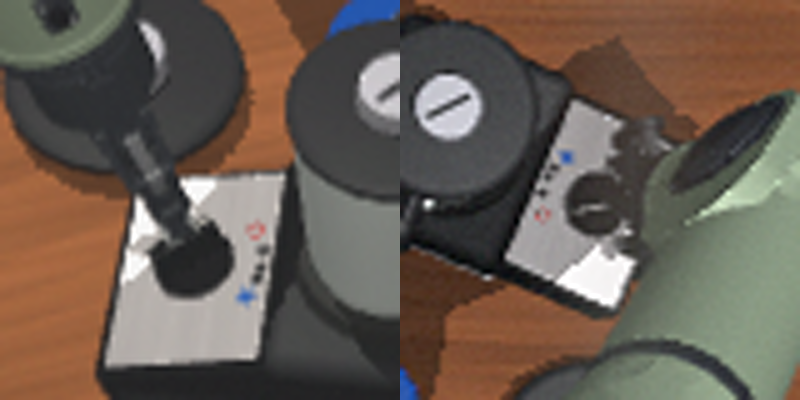

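The scene crop shows the fingers astride the bar at (190,240). The bar points to the red ring, so the dial is still at OFF. I'll descend and close.

```bash
python3 -m creep '[[[0.2,-0.06,-0.06,1.2,0,0,0],[0.2,0,0,1.2,0,0,0],[0.2,0,0,1.2,0,0,0],[0.2,0,0,0.7,0,0,0],[0.2,0,0,0.6,0,0,0],[0.2,0,0,0,0,0,0],[0.2,0,0,0,0,0,0]]]'
python3 err.py $(python3 dial.py 0.0 0.6)
python3 -m creep '[[[-0.4,0,0,0,0,0,0],[-0.6,0,0,0,0,0,0],[-0.7,0,0,0,0,0,0],[-1,0,0,0,0,0,0],[-1,0,0,0,0,0,0],[-1,0,0,0,0,0,0]]]' 80
python3 err.py $(python3 dial.py 0.0 0.6)
```

```text
clock: 10.82
position: [0.5393, -0.1827, 0.2616]
tool_rot: [2.994, -0.216, 1.789]
force: [0.1, -0.4, 0.6]
grip_width: 0.0512
finger_force: 0.0
clk 10.825 pos [ 0.5393 -0.1827  0.2616] rpy [ 2.994 -0.216  1.789] q [ 0.09  0.66  0.29  1.88 -0.68  0.73  1.06] F [ 0.1 -0.4  0.6] grip 0.05122977827243876 0.0
shift cm (tool) [0.01 0.03 0.21]
rotvec tool [-0.001  0.    -0.006]
clock: 11.58
position: [0.5399, -0.1825, 0.262]
tool_rot: [2.992, -0.216, 1.789]
force: [6.2, 0.7, 5.4]
grip_width: 0.0102
finger_force: 78.3
clk 11.575 pos [ 0.5399 -0.1825  0.262 ] rpy [ 2.992 -0.216  1.789] q [ 0.09  0.66  0.29  1.88 -0.68  0.73  1.06] F [6.2 0.7 5.4] grip 0.010224415053197265 78.28464388847351
shift cm (tool) [ 0.   -0.05  0.23]
rotvec tool [ 0.     0.001 -0.005]
```

It is gripping at 78 N. Turning clockwise, which is positive about tool z.

```bash
python3 -m creep '[[[-1,0,0.08,0,0,0,0.08],[-1,0,0,0,0,0,0.08],[-1,0,0,0,0,0,0.08],[-1,0,0,0,0,0,0.08],[-1,0,0,0,0,0,0.08],[-1,0,0,0,0,0,0]]]'
python3 err.py $(python3 dial.py 0.0 0.2)
```

```text
clock: 12.32
position: [0.5403, -0.1825, 0.262]
tool_rot: [3.091, -0.256, 1.378]
force: [0.9, -0.2, 8.3]
grip_width: 0.0109
finger_force: 79.0
clk 12.325 pos [ 0.5403 -0.1825  0.262 ] rpy [ 3.091 -0.256  1.378] q [ 0.02  0.68  0.39  1.88 -0.77  0.77  0.73] F [ 0.9 -0.2  8.3] grip 0.010887925422296343 79.0247118473053
shift cm (tool) [-0.02 -0.08  0.23]
rotvec tool [-0.001  0.001 -0.007]
```

Forces are low, so I'll go on through speed 2 to the end.

```bash
python3 -m creep '[[[-1,0,0,0,0,0,0.08],[-1,0,0,0,0,0,0.08],[-1,0,0,0,0,0,0.08],[-1,0,0,0,0,0,0.08],[-1,0,0,0,0,0,0.08],[-1,0,0,0,0,0,0.08],[-1,0,0,0,0,0,0.08],[-1,0,0,0,0,0,0.08],[-1,0,0,0,0,0,0.08],[-1,0,0,0,0,0,0]]]' 100
python3 err.py $(python3 dial.py 0.0 -0.6); python3 -c "
from workcell import bot;print(bot.observe()['moment'])"
```

```text
clock: 13.58
position: [0.5404, -0.1826, 0.2621]
tool_rot: [-3.008, -0.225, 0.637]
force: [1.8, -1.5, 8.6]
grip_width: 0.01
finger_force: 100.8
clk 13.575 pos [ 0.5404 -0.1826  0.2621] rpy [-3.008 -0.225  0.637] q [-0.1   0.72  0.57  1.88 -0.9   0.84  0.13] F [ 1.8 -1.5  8.6] grip 0.010029526682090334 100.81939816474915
shift cm (tool) [-0.08 -0.06  0.24]
rotvec tool [0.    0.001 0.074]
[ 0.10887442 -0.42619551  0.07571296]
```

```bash
cat > m.py <<'E'
from workcell import bot
from scipy.spatial.transform import Rotation as R
s=bot.observe(); r=R.from_euler('xyz',s["tool_rot"]); print('Mz tool',r.inv().apply(s["moment"]).round(3))
E
python3 m.py
python3 -m creep '[[[-1,0,0,0,0,0,0.04],[-1,0,0,0,0,0,0.04],[-1,0,0,0,0,0,0]]]' ; python3 m.py; python3 err.py $(python3 dial.py 0.0 -0.6)
python3 -m creep '[[[-1,0,0,0,0,0,0.04],[-1,0,0,0,0,0,0]]]' >/dev/null; python3 m.py; python3 err.py $(python3 dial.py 0.0 -0.6)
python3 - <<'E'
from h import *
from workcell import vision
fs=[vision.grab_frame(n) for n in("scene","top")]
a=cv2.resize(fs[0]["image"][180:280,200:300],(400,400),interpolation=2);b=cv2.resize(fs[1]["image"][130:210,240:320],(400,400),interpolation=2)
cv2.imwrite('pics/ice.png',np.hstack([a,b]))
E
```

```text
Mz tool [-0.145  0.389 -0.164]
clock: 13.95
position: [0.5404, -0.1825, 0.2621]
tool_rot: [-2.991, -0.214, 0.556]
force: [2.0, -1.0, 8.3]
grip_width: 0.0099
finger_force: 100.8
Mz tool [-0.207  0.479 -0.459]
clk 13.95 pos [ 0.5404 -0.1825  0.2621] rpy [-2.991 -0.214  0.556] q [-0.11  0.73  0.59  1.89 -0.92  0.85  0.06] F [ 2.  -1.   8.3] grip 0.009941092051354626 100.80414533615112
shift cm (tool) [-0.08 -0.05  0.24]
rotvec tool [ 0.     0.001 -0.005]
Mz tool [-0.294  0.34  -1.702]
clk 14.2 pos [ 0.5404 -0.1825  0.2621] rpy [-2.982 -0.208  0.518] q [-0.11  0.73  0.6   1.89 -0.92  0.86  0.03] F [ 1.7 -1.9  8.3] grip 0.009850120856100148 106.45557847805321
shift cm (tool) [-0.09 -0.04  0.24]
rotvec tool [ 0.     0.001 -0.044]
```

View pics/ice.png

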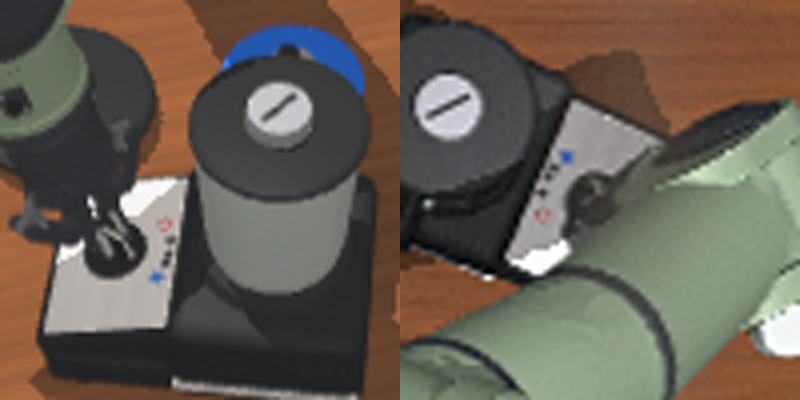

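The bar now points at the blue snowflake, at scene crop (157,277). The moment rose to 1.7 N m, so the dial is against its end stop. I'll ease off slightly while staying on the stop, and check that it holds.

```bash
python3 -m creep '[[[-1,0,0,0,0,0,-0.02],[-1,0,0,0,0,0,0],[-1,0,0,0,0,0,0],[-1,0,0,0,0,0,0]]]'; python3 m.py; python3 err.py $(python3 dial.py 0.0 -0.6)
```

```text
clock: 14.8
position: [0.5404, -0.1825, 0.2621]
tool_rot: [-2.987, -0.211, 0.538]
force: [2.5, -1.3, 8.1]
grip_width: 0.0098
finger_force: 102.1
Mz tool [-0.302  0.357 -1.221]
clk 14.8 pos [ 0.5404 -0.1825  0.2621] rpy [-2.987 -0.211  0.538] q [-0.11  0.73  0.59  1.89 -0.92  0.85  0.04] F [ 2.5 -1.3  8.1] grip 0.009766671881288803 102.1003546754946
shift cm (tool) [-0.09 -0.04  0.24]
rotvec tool [ 0.     0.001 -0.024]
```

It is still firmly on the stop, so I'm handing it in.

```bash
python3 -c "
from workcell import bot;print(bot.job_done())"
```

```text
the job is handed in; nothing more can be done
None
```

The job is handed in at about 15 s, with no verdict returned: the lid was pressed to its hard stop with no red showing, then the dial was turned to the ice end stop, where the gripper is still holding it; the bystanders were kept clear of but not re-measured.

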